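# Move three modules round a full programming and test bench

### The job

Move each control module on to its next station: the tested orange one out of the test jig into the foam tray, the programmed blue one from the programmer into the test jig, and the new white one from the tray into the programmer. All stations are full, but the pale-blue mat is free for parking one on the way. Each must sit fully home and upright in its station; press the blue one down on the jig's sprung plate until both red-tabbed catches snap over its base and hold it down, and leave the other things on the bench where they are.

Things in the scene. Friction and masses are not known exactly. Their poses are not given: they have to be found in the camera images.
- orange_module: Orange plug-in module, 66 x 40 x 40 mm (x, y, z up), origin at the centre of its underside. Black base flange 66 x 40 x 5 mm; above it the orange case, 50 (x) by 38 (y), flat top with two dark terminal rows. Grip the case across y, fingertips 12 mm or more above the underside. 60 to 120 g. Fits its station either way round (half a turn). Starts on the raised plate of the test jig, not caught.
- blue_module: Blue plug-in module, 66 x 40 x 40 mm (x, y, z up), origin at the centre of its underside. Black base flange 66 x 40 x 5 mm; above it the blue case, 50 (x) by 38 (y), flat top with two dark terminal rows. Grip the case across y, fingertips 12 mm or more above the underside. 60 to 120 g. Fits its station either way round (half a turn). Starts in the programmer.
- white_module: White plug-in module, 66 x 40 x 40 mm (x, y, z up), origin at the centre of its underside. Black base flange 66 x 40 x 5 mm; above it the white case, 50 (x) by 38 (y), flat top with two dark terminal rows. Grip the case across y, fingertips 12 mm or more above the underside. 60 to 120 g. Fits its station either way round (half a turn). Starts in the foam tray.
- test_jig: Test jig, fixed: grey metal base 122 x 88 mm, white posts. Origin on the bench under its centre; a module goes centred on it, x along x. Posts give 1.2 mm clearance and lean outward from 37 to 44 mm above the bench (5 mm lead-in); on the long sides they stand over 22 mm from the middle, leaving room for fingers. At each x end a sprung steel catch with a red tab, 47 mm high.
- jig_plate (a joint): The jig's black sprung plate: 0 up (top 34 mm above the bench), 0.016 m fully down. It carries the module's underside. Pressed on its flat top (3 N at first, 8 to 11 N half-way as the catches give, then 6 N), the module goes down and at 14 mm the catches snap over its flange; let go, it stays with its underside 20 mm above the bench. Not caught, it springs up again.
- programmer: Programmer, fixed: dark navy box 124 x 88 x 18 mm with grey posts, a small display and two buttons. Origin on the bench under its centre; a module goes centred on it, x along x, its underside 18 mm above the bench. Posts placed as on the jig: 1.2 mm clearance, leaning outward from 24 to 31 mm above the bench.
- tray: Transit tray, fixed: black rim 128 x 96 x 24 mm filled with pink foam. Origin on the bench under its centre; the pocket in the foam, 78 x 52 mm (long along x), is centred on it; its floor is 10 mm, the foam's top 20 mm above the bench.
- mat: Pale-blue anti-static mat with a steel stud at one corner, 130 x 104 x 4 mm (x, y, z), fixed, free of things at the start. Origin on the bench under its centre.
- flux_tin: Bystander: low dark round tin, 41 mm across, 19 mm high, on the bench beyond the stations. Origin at the centre of its underside.
- tape_roll: Bystander: roll of black tape, 65 mm across, 18 mm high, lying on the bench beyond the stations. Origin at the centre of its underside.
Mind the look-alikes: they are no part of the job. Leave any yellow look-alike of the blue_module alone.

How it is judged (in metres and radians):
At the end, for the whole second after the job is handed in: Orange within 10 mm of the tray centre, underside 7-13.5 mm above the bench; white within 5 mm of the programmer centre, 15.5-20.5 mm up; blue within 5 mm of the jig centre, held by the catches 16-23.5 mm up; all upright within 0.08 rad (orange 0.10), released and at rest (horizontal distance between orange_module and tray below 0.01 m and z of orange_module in the frame of tray between 0.007 and 0.0135 m and angle between orange_module's own z axis and vertical below 0.1 rad and linear speed of each of orange_module, blue_module, white_module below 0.02 m/s and angular speed of each of orange_module, blue_module, white_module below 0.2 rad/s and horizontal distance between blue_module and test_jig below 0.005 m and z of blue_module in the frame of test_jig between 0.016 and 0.0235 m and angle between each of blue_module, white_module's own z axis and vertical below 0.08 rad and horizontal distance between white_module and programmer below 0.005 m and z of white_module in the frame of programmer between 0.0155 and 0.0205 m); the robot touches nothing.
It fails at once if a module is tipped over (more than 0.7 rad) (angle between any of orange_module, blue_module, white_module's own z axis and vertical above 0.7 rad).
It fails at once if the tin or the tape roll is moved by more than 30 mm (distance of any of flux_tin, tape_roll from where it was at the start of the episode above 0.03 m).
It also fails if it takes over 136 s, if anything falls off the work surface, if the arm or the gripper's body presses on something with over 40 N, if the wrist force passes 120 N, or if a joint passes its speed limit or range.

### The arm

A 6-joint arm with a two-finger parallel gripper is mounted at the origin on a cart in front of the work surface, level with it; the furniture and walls round the work are solid. World frame = base frame: x ahead of the robot, y to its left, z up, the work surface at z = 0. Lengths are in m, angles in degrees, forces in N, time in s.
With the tool pointing down it reaches from about 0.4 to 0.825 m from the base axis. Payload 7 kg.
Tool frame: the origin (TCP) lies between the finger pads; the fingertips stand 19 mm ahead of it and the grasp point (between the pads) is the TCP; z points along the fingers, y is the line along which they close (so a half turn about z gives the same grasp; the last joint's range is limited). The gripper opens to 88 mm and grips with 3 to 60 N. Pads are 19 mm wide; open, the fingers measure 130 mm over their backs; the gripper's body (78 mm by 193 mm) begins 47 mm behind the grasp point.
Start: joints at [-57.92, 20.546, 0.682, 0, -70.136, -16.507], TCP at [0.181, -0.65, 0.246] pointing down, gripper open.
Joint ranges: [-176.03, 176.03], [-82.01, 121.73], [-58.28, 71.71], [-173.87, 95.51], [-174.79, -0.11], [-173.66, 173.66]. Speed limits (degrees/s): [136.94, 136.94, 172.46, 180, 180, 180].

### API

Orientations are given as [roll, pitch, yaw] about the fixed x, y, z axes, in that order (R = Rz(yaw) Ry(pitch) Rx(roll)).
In Python, from plant import get_obs, snapshot, close_job, spot_in, spot_point gives the robot as it stands.
- The arm moves only by the tool play_rows, never from a script. Its argument "plan" is a list of rows, each a list of 6 numbers: the shift along the tool's x, y, z in cm, then the turn, a rotation vector about the tool's x, y, z in degrees. A call has 1 to 20 rows; each row shifts and turns the commanded pose from where the row before left it, along the tool's axes as they then stand; what a row does not reach is not made up. A row lasts 1/12 s, in which the tool goes at most 41.7 mm and 7.16 degrees, less where a joint would pass 70% of its speed; a pose out of reach is approached as far as the arm can. A call is refused whole if a number of a shift passes 4.17 or a number of a turn 7.16, either way. A call with a gripper value outside its range is refused whole. "grip" is the finger opening in cm, from 0 to 8.76, set as the call begins (left out, the last holds). The fingers move at their own pace and stop on an object; the grip force is fixed at half the most. Time passes only in rows, so rows that do not move let the fingers close. It gives the time, the measured TCP pose, the force, the opening and the grip force at its end, in the units of the state.
- get_obs(): the state, without advancing time (a new reading comes with each control period).
- snapshot(name): name is "side" or "top"; returns a dict with "frame" (400x640x3 uint8, red, green, blue), "fx", "fy", "cx", "cy" (pixels), "k1" (the pictures are not rectified: a ray, as slopes to the right and down, at radius r is drawn at 1 + k1 r^2 times it, then the intrinsics apply), "position" and "attitude" of the camera in the world. Camera axes: x right, y down, z forward; pixel columns grow to the right and rows downward; lengths in m; the calibration is good to about 2 mm. A picture is of the moment at which its call begins. There is no depth.
- close_job(): hands the job in; it is judged then, once.
Trained networks look in the newest picture that a camera, given by its name, has taken for a name from the list of things; names that differ only in an ending like _2 or _b are one class to them, and where a whole thing is asked for, a point or a joint stands for the part that bears it (a point fixed in the world has none). Each returns a list of dicts, best first, with "score" (0 to 1); they miss things now and then, are a little off and sometimes report something else, mostly with a low value. They report only what shows in the picture. A call takes as long as a camera call. They do not tell look-alikes from the thing itself.
- spot_in(camera, thing): "position" ([x, y, z] in m, in world coordinates, good to about 4 mm: the middle of the surface that is visible of it).
- spot_point(camera, thing): "position" ([x, y, z] in m, in world coordinates, good to about 4 mm: a listed point, or the origin of a listed thing).
The state is a dict: "clock": time; "joint_pos": joint angles; "qvel": joint speeds; "tau": joint torques, N m; "tool_pos": TCP position; "orientation": TCP orientation; "force": force on the tool from outside, world axes, zero at the start; "moment": the same for the moment, N m; "opening": finger opening in m; "gripper_force": force on a finger pad.
Only numpy, scipy, OpenCV 4.12 (cv2) and the standard library are available. Lean on these libraries where they do the work, as an engineer would, in place of code of your own. Each camera call takes 0.05 s, during which the arm holds its last target. There are 200 camera calls.

## Working session

There is one attempt and no reset: what is moved stays moved. The work goes in short steps, Python scripts to look and compute and a tool call to move; the robot and the scene stay as the last step left them, time stands still between calls to the robot, and variables do not carry over. Pictures are saved under pics/ and viewed, at most 14 in all, crops included, and the job is handed in when it is done.

Besides the shell and the picture viewer there is one more tool, called as name(argument=value, ...) on one line, values as JSON. play_rows: Moves the arm, as the interface text tells. Its arguments: {"type":"object","properties":{"plan":{"type":"array","items":{"type":"array","items":{"type":"number"}}},"grip":{"type":"number"}},"required":["plan"]}

```bash
mkdir -p pics; ls; cat > h.py <<'E'
import numpy as np, cv2
from scipy.spatial.transform import Rotation as R
from plant import get_obs, snapshot, close_job, spot_in, spot_point
def att(s):
    a=np.array(s["attitude"],float)
    return a if a.shape==(3,3) else (R.from_euler('xyz',a,degrees=True).as_matrix() if a.size==3 else R.from_quat(a).as_matrix())
def ray(s,u,v):
    K=np.array([[s["fx"],0,s["cx"]],[0,s["fy"],s["cy"]],[0,0,1.]])
    p=cv2.undistortPoints(np.array([[[u,v]]],float),K,np.array([s["k1"],0,0,0.]))[0,0]
    return att(s)@np.array([p[0],p[1],1.])
def at_z(s,u,v,z):
    d=ray(s,u,v);c=np.array(s["position"]);return c+d*(z-c[2])/d[2]
def proj(s,P):
    K=np.array([[s["fx"],0,s["cx"]],[0,s["fy"],s["cy"]],[0,0,1.]])
    q=(np.array(P,float)-np.array(s["position"]))@att(s)
    return cv2.projectPoints(q.reshape(-1,1,3),np.zeros(3),np.zeros(3),K,np.array([s["k1"],0,0,0.]))[0][:,0]
E
cat > a.py <<'E'
from h import *
for c in("top","side"):
    s=snapshot(c); cv2.imwrite(f"pics/{c}0.png",s["frame"][:,:,::-1])
    print(c,{k:v for k,v in s.items() if k!="frame"})
    for t in("orange_module","blue_module","white_module","test_jig","programmer","tray","mat","flux_tin","tape_roll"):
        print(t,[(np.round(d["position"],3).tolist(),round(d["score"],2)) for d in spot_point(c,t)[:3]])
o=get_obs();print(o)
E
python3 a.py
```

```text
pics
top {'fx': 462.3277639564686, 'fy': 462.3277639564686, 'cx': 315.7855024320464, 'cy': 203.94513108640385, 'k1': -0.04806462861707714, 'position': array([ 0.42779627, -0.01858033,  1.17834817]), 'attitude': array([-177.46512455,    0.38378352,  -91.54328411])}
orange_module [([0.457, 0.134, 0.034], 0.96), ([0.465, -0.023, -0.001], 0.19)]
blue_module [([0.409, -0.234, 0.02], 0.88), ([0.382, -0.355, -0.002], 0.88)]
white_module [([0.473, -0.028, 0.013], 0.93), ([0.455, 0.134, 0.033], 0.58)]
test_jig [([0.452, 0.136, 0.002], 0.71)]
programmer [([0.404, -0.23, -0.002], 0.98), ([0.454, 0.138, 0.034], 0.29)]
tray [([0.466, -0.022, -0.001], 0.81)]
mat [([0.452, 0.135, 0.004], 0.64), ([0.485, 0.306, 0.002], 0.63)]
flux_tin [([0.574, -0.032, -0.003], 0.77)]
tape_roll [([0.599, -0.152, -0.0], 0.57), ([0.472, -0.029, 0.013], 0.56)]
side {'fx': 472.9769133081659, 'fy': 472.9769133081659, 'cx': 327.10413081576064, 'cy': 197.2301162788187, 'k1': -0.04480127541690068, 'position': array([-0.12485027,  0.66259468,  0.97675756]), 'attitude': array([-134.56478112,    1.0926861 , -139.93656271])}
or
[... 412 characters left out ...]
2, -0.15, -0.0], 0.82)]
{'clock': 1.0, 'joint_pos': array([-5.79208420e+01,  2.05451808e+01,  6.80919467e-01, -9.01863706e-04,
       -7.01366391e+01, -1.65075493e+01]), 'qvel': array([ 0.01584002,  0.02461891,  0.06904228,  0.04066706,  0.05802994,
       -0.03710204]), 'tau': array([-9.57119892e-05, -5.82387543e+01,  2.93315005e+01,  7.00273633e+00,
        1.26575705e-02, -9.06006176e-05]), 'tool_pos': array([ 0.18117839, -0.65019041,  0.24556382]), 'orientation': array([ 1.79998896e+02,  5.57395221e-04, -1.64428698e+02]), 'force': array([-0.22786941,  0.54999822, -0.802193  ]), 'moment': array([-0.01131401,  0.01900127, -0.03088519]), 'gripper_force': 0.0, 'opening': 0.08817255536173278}
```

View pics/top0.png

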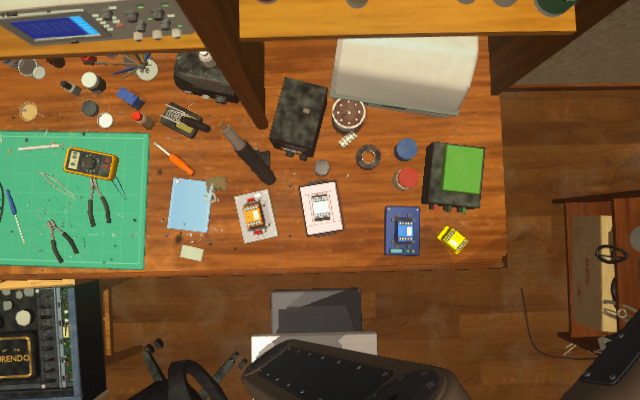

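View pics/side0.png

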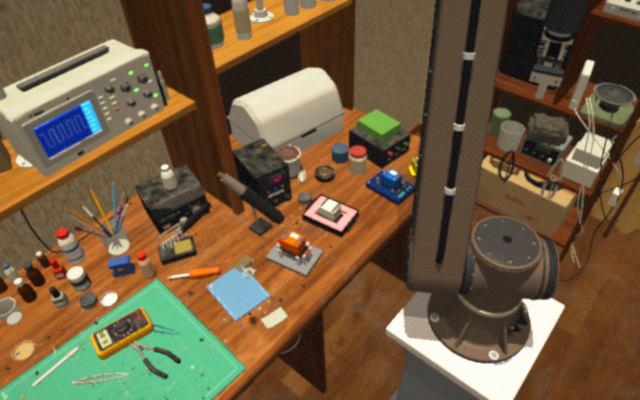

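The top view shows, left to right: mat (188,205), jig with orange (255,215), tray with white (321,208), programmer with blue (403,231), and the yellow look-alike (453,239). Next I refine the poses with rectangle fits on rectified patches.

```bash
cat > fit.py <<'E'
from h import *
from scipy.optimize import differential_evolution
S=4000 # px/m
def rect_patch(s,cx,cy,z,half=.09):
    g=np.arange(-half,half,1/S); X,Y=np.meshgrid(g,g,indexing='ij') # rows: x desc, cols: y desc
    P=np.stack([cx-X.ravel(),cy-Y.ravel(),0*X.ravel()+z],1)
    uv=proj(s,P).astype(np.float32).reshape(*X.shape,2)
    return cv2.remap(s["frame"],uv[...,0],uv[...,1],cv2.INTER_CUBIC)
def fitrect(s,cx,cy,z,L,W,rng=.012,half=.09):
    im=rect_patch(s,cx,cy,z,half); b=cv2.GaussianBlur(im.astype(np.float32),(0,0),4)
    gx=cv2.Sobel(b,-1,1,0);gy=cv2.Sobel(b,-1,0,1)
    t=np.linspace(-.42,.42,60)
    P=np.concatenate([np.stack([t*L,0*t+W/2],1),np.stack([t*L,0*t-W/2],1),np.stack([0*t+L/2,t*W],1),np.stack([0*t-L/2,t*W],1)])
    N=np.repeat([[0,1],[0,-1],[1,0],[-1,0]],60,0)
    def f(p):
        c,sn=np.cos(p[2]),np.sin(p[2]);Rm=np.array([[c,sn],[-sn,c]])
        q=P@Rm+p[:2];n=N@Rm
        mx=(-(q[:,1])+half)*S;my=(-(q[:,0])+half)*S
        m=lambda a:cv2.remap(a,mx.astype(np.float32),my.astype(np.float32),cv2.INTER_LINEAR).reshape(len(q),-1)
        d=m(gx)*-n[:,1:]+m(gy)*-n[:,:1]
        return -sum(np.linalg.norm(d[i*60:i*60+60].mean(0))**.5 for i in range(4))
    r=differential_evolution(f,[(-rng,rng),(-rng,rng),(-.5,.5)],seed=1,popsize=20,tol=1e-6)
    return np.array([cx+r.x[0],cy+r.x[1],np.degrees(r.x[2])]),r.fun,im
def draw(im,cx,cy,p,L,W,half=.09):
    a=np.radians(p[2]);v=np.array([[L,W],[L,-W],[-L,-W],[-L,W]])/2
    q=v@np.array([[np.cos(a),np.sin(a)],[-np.sin(a),np.cos(a)]])+p[:2]-[cx,cy]
    cv2.polylines(im,[np.int32(np.stack([half-q[:,1],half-q[:,0]],1)*S)],True,(0,255,0),1)
E
cat > b.py <<'E'
from fit import *
s=snapshot("top");tiles=[]
for n,cx,cy,z,L,W,zm in[("jig",.455,.136,.010,.122,.088,.074),("tray",.468,-.025,.024,.128,.096,.050),("prog",.405,-.230,.018,.124,.088,.058),("mat",.487,.306,.004,.130,.104,None)]:
    p,f,im=fitrect(s,cx,cy,z,L,W);draw(im,cx,cy,p,L,W);print(n,np.round(p,4),f)
    row=[im]
    if zm:
        p,f,im=fitrect(s,cx,cy,zm,.05,.038);draw(im,cx,cy,p,.05,.038);print("  mod",np.round(p,4),f);row.append(im)
    else: row.append(im*0)
    tiles.append(np.vstack(row))
m=np.hstack(tiles);cv2.imwrite("pics/fit0.png",cv2.resize(m,(800,400))[:,:,::-1])
E
python3 b.py
```

```text
jig [ 0.4539  0.1412 11.2267] -37.57463200712246
  mod [ 0.4543  0.1405 11.244 ] -31.17341784430451
tray [ 0.4659 -0.0287  7.8845] -33.20516977111958
  mod [ 0.4713 -0.0242  5.6415] -29.161805985222053
prog [ 0.4073 -0.2259 -3.0443] -29.26566405285984
  mod [ 0.4051 -0.2265 -2.8964] -32.70661771472548
mat [ 0.4871  0.3101 -8.0959] -37.53805834839659
```

View pics/fit0.png

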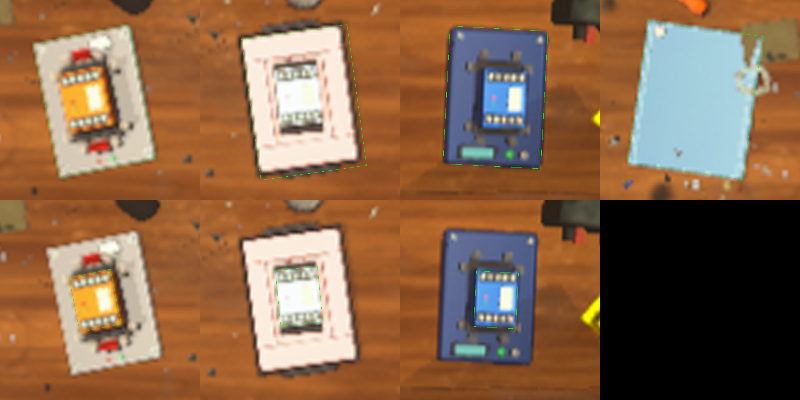

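The jig, programmer and mat outlines lie on their edges. The tray fit is off and will be redone later. Now the motion helper, then moving.

```bash
cat > to.py <<'E'
import sys
from h import *
# to.py x y z yaw : deltas (cm, deg) in tool axes after the turn
x,y,z,yaw=map(float,sys.argv[1:5]);o=get_obs();p=np.array(o["tool_pos"]);r=np.array(o["orientation"])
print(f"t {o['clock']:.2f} tool",np.round(p,4),np.round(r,2),"F",np.round(o["force"],1),"open",round(o["opening"],4),"gf",round(float(o["gripper_force"]),1))
dy=(r[2]-yaw+90)%180-90; y0=np.radians(r[2]-dy)
d=100*(np.array([x,y,z])-p);c,s=np.cos(y0),np.sin(y0)
T=np.array([d[0]*c+d[1]*s,d[0]*s-d[1]*c,-d[2]])
print("turn z",round(dy,2),"then shift cm",np.round(T,2),"rows",int(np.ceil(np.linalg.norm(T)/4)))
E
python3 to.py .43 -.25 .25 11.24
```

```text
t 1.05 tool [ 0.1812 -0.6502  0.2455] [ 180.     -0.   -164.43] F [0.3 0.6 0.2] open 0.0878 gf 0.0
turn z 4.33 then shift cm [-32.21  34.4   -0.45] rows 12
```

play_rows(plan=[[0, 0, 0, 0, 0, 4.33], [-2, 2.15, 0, 0, 0, 0], [-2, 2.15, 0, 0, 0, 0], [-2, 2.15, 0, 0, 0, 0], [-2, 2.15, 0, 0, 0, 0], [-2, 2.15, 0, 0, 0, 0], [-2, 2.15, 0, 0, 0, 0], [-2, 2.15, 0, 0, 0, 0], [-2, 2.15, 0, 0, 0, 0], [-2, 2.15, 0, 0, 0, 0], [-2, 2.15, 0, 0, 0, 0], [-2, 2.15, 0, 0, 0, 0], [-2, 2.15, 0, 0, 0, 0], [-2, 2.15, 0, 0, 0, 0], [-2, 2.15, 0, 0, 0, 0], [-2, 2.15, 0, 0, 0, 0], [-2, 2.15, 0, 0, 0, 0], [0, 0, 0, 0, 0, 0]])

```text
clock: 2.55
tool_pos: [0.4301, -0.2475, 0.2459]
orientation: [-180.0, 0.1, -168.6]
force: [-0.3, -1.2, -0.1]
opening: 0.0876
gripper_force: 0.0
```

```bash
python3 to.py .4541 .1408 .16 11.24
```

```text
t 2.55 tool [ 0.4301 -0.2475  0.2459] [-1.7999e+02  9.0000e-02 -1.6860e+02] F [-0.3 -1.2 -0.1] open 0.0876 gf 0.0
turn z 0.16 then shift cm [-9.92 37.62  8.59] rows 10
```

play_rows(plan=[[-0.62, 2.35, 0, 0, 0, 0], [-0.62, 2.35, 0, 0, 0, 0], [-0.62, 2.35, 0, 0, 0, 0], [-0.62, 2.35, 0, 0, 0, 0], [-0.62, 2.35, 0, 0, 0, 0], [-0.62, 2.35, 0, 0, 0, 0], [-0.62, 2.35, 0, 0, 0, 0], [-0.62, 2.35, 0, 0, 0, 0], [-0.62, 2.35, 0, 0, 0, 0], [-0.62, 2.35, 0, 0, 0, 0], [-0.62, 2.35, 0, 0, 0, 0], [-0.62, 2.35, 0, 0, 0, 0], [-0.62, 2.35, 0, 0, 0, 0], [-0.62, 2.35, 0, 0, 0, 0], [-0.62, 2.35, 2.8, 0, 0, 0], [-0.62, 2.35, 2.8, 0, 0, 0], [0, 0, 2.8, 0, 0, 0], [0, 0, 0, 0, 0, 0], [0, 0, 0, 0, 0, 0]])

```text
clock: 4.13
tool_pos: [0.4513, 0.1371, 0.161]
orientation: [-179.9, -0.2, -168.7]
force: [0.3, 0.9, 0.9]
opening: 0.0877
gripper_force: 0.0
```

```bash
python3 to.py .4541 .1408 .069 11.24; python3 - <<'E'
from fit import *
s=snapshot("side");cv2.imwrite("pics/s1.png",cv2.resize(s["frame"][150:300,200:400],(800,600),interpolation=cv2.INTER_CUBIC)[:,:,::-1])
E
```

```text
t 4.13 tool [0.4513 0.1371 0.161 ] [-1.7989e+02 -1.7000e-01 -1.6872e+02] F [0.3 0.9 0.9] open 0.0877 gf 0.0
turn z 0.04 then shift cm [-0.35  0.31  9.2 ] rows 3
```

View pics/s1.png

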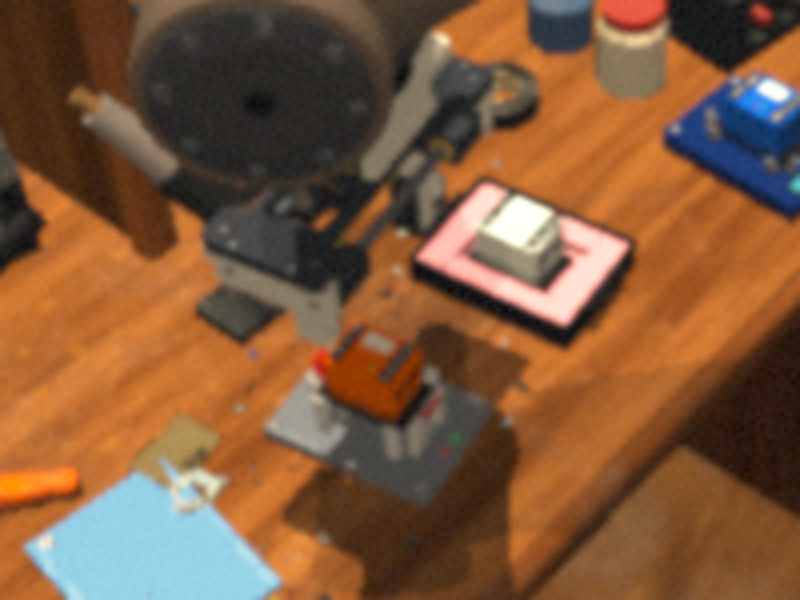

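The gripper is above the orange module (crop 370,375). The iron stand lies behind it and is clear. Descending.

play_rows(plan=[[-0.35, 0.31, 0, 0, 0, 0], [0, 0, 0, 0, 0, 0], [0, 0, 0, 0, 0, 0]])

```text
clock: 4.43
tool_pos: [0.4557, 0.1416, 0.163]
orientation: [179.9, 0.1, -168.8]
force: [-0.2, -0.0, -0.2]
opening: 0.0876
gripper_force: 0.0
```

```bash
python3 to.py .4541 .1408 .069 11.24
```

```text
t 4.43 tool [0.4557 0.1416 0.163 ] [ 1.7993e+02  1.4000e-01 -1.6879e+02] F [-0.2 -0.  -0.2] open 0.0876 gf 0.0
turn z -0.03 then shift cm [ 0.17 -0.05  9.4 ] rows 3
```

play_rows(plan=[[0.1, 0, 1.5, 0, 0, 0], [0, 0, 1.5, 0, 0, 0], [0, 0, 1.5, 0, 0, 0], [0, 0, 1.5, 0, 0, 0], [0, 0, 1.3, 0, 0, 0], [0, 0, 1, 0, 0, 0], [0, 0, 0.8, 0, 0, 0], [0, 0, 0, 0, 0, 0], [0, 0, 0, 0, 0, 0], [0, 0, 0, 0, 0, 0]])

```text
clock: 5.27
tool_pos: [0.4543, 0.1415, 0.0713]
orientation: [180.0, 0.1, -168.8]
force: [-0.2, -0.4, 0.3]
opening: 0.0875
gripper_force: 0.0
```

```bash
python3 to.py .4541 .1408 .069 11.24
```

```text
t 5.27 tool [0.4543 0.1415 0.0713] [ 1.7998e+02  6.0000e-02 -1.6875e+02] F [-0.2 -0.4  0.3] open 0.0875 gf 0.0
turn z 0.01 then shift cm [ 0.04 -0.06  0.23] rows 1
```

play_rows(grip=3.0, plan=[[0, 0, 0.2, 0, 0, 0], [0, 0, 0, 0, 0, 0], [0, 0, 0, 0, 0, 0], [0, 0, 0, 0, 0, 0], [0, 0, 0, 0, 0, 0], [0, 0, 0, 0, 0, 0], [0, 0, 0, 0, 0, 0], [0, 0, 0, 0, 0, 0], [0, 0, 0, 0, 0, 0], [0, 0, 0, 0, 0, 0]])

```text
clock: 6.1
tool_pos: [0.4539, 0.1398, 0.0688]
orientation: [-179.9, -0.0, -168.7]
force: [4.6, -8.5, 5.4]
opening: 0.0375
gripper_force: 30.0
```

```bash
python3 to.py .48 .310 .15 -8
```

```text
t 6.10 tool [0.4539 0.1398 0.0688] [-1.7987e+02 -5.0000e-02 -1.6872e+02] F [ 4.6 -8.5  5.4] open 0.0375 gf 30.0
turn z 19.28 then shift cm [-0.22 17.21 -8.12] rows 5
```

play_rows(plan=[[0, -0.18, 0, 0, 0, 0], [0, 0, 0, 0, 0, 0], [0, 0, 0, 0, 0, 0], [0, 0, 0, 0, 0, 0]])

```text
clock: 6.43
tool_pos: [0.4542, 0.1395, 0.0685]
orientation: [180.0, -0.0, -168.8]
force: [0.9, -1.5, 1.8]
opening: 0.0376
gripper_force: 30.0
```

play_rows(plan=[[0, 0, -0.5, 0, 0, 0], [0, 0, -1, 0, 0, 0], [0, 0, -1.5, 0, 0, 0], [0, 0, -2, 0, 0, 0], [0, 0, -2, 0, 0, 0], [0, 0, -2, 0, 0, 0], [0, 1.5, 0, 0, 0, 5], [0, 0, 0, 0, 0, 5], [0, 0, 0, 0, 0, 5], [0, 0, 0, 0, 0, 4.28], [0, 0, 0, 0, 0, 0]])

```text
clock: 7.35
tool_pos: [0.451, 0.1544, 0.1588]
orientation: [180.0, -0.0, 171.8]
force: [-0.3, -0.1, -0.6]
opening: 0.0377
gripper_force: 30.0
```

```bash
python3 to.py .48 .312 .04 -8
```

```text
t 7.35 tool [0.451  0.1544 0.1588] [179.98  -0.   171.79] F [-0.3 -0.1 -0.6] open 0.0377 gf 30.0
turn z -0.21 then shift cm [-0.68 16.01 11.88] rows 5
```

play_rows(plan=[[-0.07, 1.6, 0, 0, 0, 0], [-0.07, 1.6, 0, 0, 0, 0], [-0.07, 1.6, 0, 0, 0, 0], [-0.07, 1.6, 0, 0, 0, 0], [-0.07, 1.6, 0, 0, 0, 0], [-0.07, 1.6, 0, 0, 0, 0], [-0.07, 1.6, 0, 0, 0, 0], [-0.07, 1.6, 0, 0, 0, 0], [-0.07, 1.6, 1, 0, 0, 0], [-0.07, 1.6, 1.5, 0, 0, 0], [0, 0, 2, 0, 0, 0], [0, 0, 2, 0, 0, 0], [0, 0, 2, 0, 0, 0], [0, 0, 1.5, 0, 0, 0], [0, 0, 1, 0, 0, 0], [0, 0, 0.3, 0, 0, 0], [0, 0, 0, 0, 0, 0], [0, 0, 0, 0, 0, 0], [0, 0, 0, 0, 0, 0]])

```text
clock: 8.93
tool_pos: [0.4811, 0.3123, 0.0466]
orientation: [179.9, 0.1, 172.0]
force: [0.6, 0.3, -1.3]
opening: 0.0376
gripper_force: 30.0
```

```bash
python3 to.py .48 .312 .039 -8
```

```text
t 8.93 tool [0.4811 0.3123 0.0466] [1.7992e+02 6.0000e-02 1.7197e+02] F [ 0.6  0.3 -1.3] open 0.0376 gf 30.0
turn z -0.03 then shift cm [ 0.1  -0.05  0.76] rows 1
```

play_rows(plan=[[0, 0, 0.35, 0, 0, 0], [0, 0, 0.25, 0, 0, 0], [0, 0, 0.1, 0, 0, 0], [0, 0, 0, 0, 0, 0], [0, 0, 0, 0, 0, 0]])

```text
clock: 9.35
tool_pos: [0.4807, 0.3117, 0.0389]
orientation: [180.0, 0.0, 172.0]
force: [-1.6, -0.6, 1.5]
opening: 0.0381
gripper_force: 30.0
```

play_rows(grip=8.0, plan=[[0, 0, 0, 0, 0, 0], [0, 0, 0, 0, 0, 0], [0, 0, 0, 0, 0, 0], [0, 0, 0, 0, 0, 0], [0, 0, 0, 0, 0, 0], [0, 0, 0, 0, 0, 0], [0, 0, -1, 0, 0, 0], [0, 0, -1.5, 0, 0, 0], [0, 0, -2.5, 0, 0, 0], [0, 0, -2.5, 0, 0, 0], [0, 0, -2.5, 0, 0, 0], [0, 0, -2.5, 0, 0, 0]])

```text
clock: 10.35
tool_pos: [0.4804, 0.3115, 0.1656]
orientation: [180.0, 0.0, 172.0]
force: [1.5, 0.3, -0.3]
opening: 0.0798
gripper_force: 0.0
```

```bash
python3 to.py .406 -.227 .16 -2.95
```

```text
t 10.35 tool [0.4804 0.3115 0.1656] [1.7998e+02 2.0000e-02 1.7197e+02] F [ 1.5  0.3 -0.3] open 0.0798 gf 0.0
turn z -5.08 then shift cm [  4.66 -54.16   0.56] rows 14
```

play_rows(plan=[[0, 0, 0, 0, 0, -5.08], [0.25, -2.85, 0, 0, 0, 0], [0.25, -2.85, 0, 0, 0, 0], [0.25, -2.85, 0, 0, 0, 0], [0.25, -2.85, 0, 0, 0, 0], [0.25, -2.85, 0, 0, 0, 0], [0.25, -2.85, 0, 0, 0, 0], [0.25, -2.85, 0, 0, 0, 0], [0.25, -2.85, 0, 0, 0, 0], [0.25, -2.85, 0, 0, 0, 0], [0.25, -2.85, 0, 0, 0, 0], [0.25, -2.85, 0, 0, 0, 0], [0.25, -2.85, 0, 0, 0, 0], [0.25, -2.85, 0, 0, 0, 0], [0.25, -2.85, 0, 0, 0, 0], [0.25, -2.85, 0, 0, 0, 0], [0.25, -2.85, 0, 0, 0, 0], [0.25, -2.85, 0, 0, 0, 0], [0.25, -2.85, 0, 0, 0, 0], [0.2, -2.85, 0, 0, 0, 0]])

```text
clock: 12.02
tool_pos: [0.4053, -0.2281, 0.1646]
orientation: [-180.0, 0.1, 177.1]
force: [-0.4, 0.1, -0.7]
opening: 0.0799
gripper_force: 0.0
```

play_rows(plan=[[0, 0, 0, 0, 0, 0], [0, 0, 0, 0, 0, 0], [0, 0, 0, 0, 0, 0], [0, 0, 0, 0, 0, 0]])

```text
clock: 12.35
tool_pos: [0.4058, -0.2261, 0.1639]
orientation: [180.0, 0.0, 177.1]
force: [-0.2, -0.7, 0.3]
opening: 0.0801
gripper_force: 0.0
```

```bash
python3 to.py .406 -.227 .053 -2.95; python3 - <<'E'
from fit import *
s=snapshot("top")
# orange on mat, empty jig
for n,cx,cy,z,L,W in[("jig",.455,.136,.010,.122,.088),("orange",.48,.312,.044,.05,.038),("tray24",.468,-.026,.024,.128,.096),("white",.468,-.026,.050,.05,.038)]:
    p,f,im=fitrect(s,cx,cy,z,L,W);print(n,np.round(p,4),round(f,1))
im=rect_patch(s,.468,-.026,.022);im2=rect_patch(s,.455,.136,.034)
cv2.imwrite("pics/t2.png",cv2.resize(np.hstack([im,im2]),(800,400))[:,:,::-1])
E
```

```text
t 12.35 tool [ 0.4058 -0.2261  0.1639] [1.8000e+02 3.0000e-02 1.7708e+02] F [-0.2 -0.7  0.3] open 0.0801 gf 0.0
turn z 0.03 then shift cm [-0.03 -0.09 11.09] rows 3
jig [ 0.4539  0.1412 11.2524] -38.1
orange [ 0.472   0.3145 -7.4652] -33.2
tray24 [ 0.4655 -0.0222  9.0979] -20.3
white [ 0.4759 -0.0367 -2.2715] -13.2
```

View pics/t2.png

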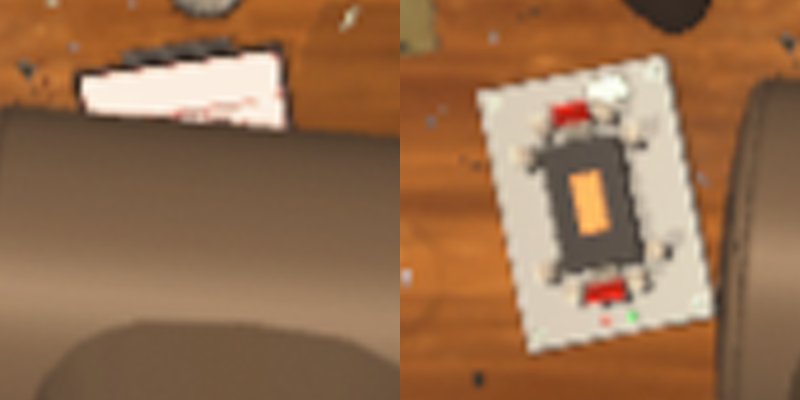

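The left patch is hidden by the arm. The right one shows the jig empty, its plate centre near crop (592,205), which is about (0.453, 0.140). Checking the orange module on the mat against its grasp offset.

```bash
python3 - <<'E'
from fit import *
s=snapshot("top");t=[]
for z,L,W in((.044,.05,.038),(.009,.066,.04)):
    p,f,im=fitrect(s,.48,.312,z,L,W,half=.07);print(np.round(p,4),round(f,1));draw(im,.48,.312,p,L,W,half=.07);t.append(im)
for z,L,W in((.058,.05,.038),(.034,.066,.04)): pass
s0=cv2.imread("pics/top0.png")[:,:,::-1].copy();s["frame"]=s0
p,f,im=fitrect(s,.454,.14,.074,.05,.038,half=.07);draw(im,.454,.14,p,.05,.038,half=.07);t.append(im);print(p)
cv2.imwrite("pics/t3.png",cv2.resize(np.hstack(t),(798,266))[:,:,::-1])
E
```

```text
[ 0.472   0.3145 -7.4647] -33.1
[ 0.4813  0.3236 -8.1265] -35.5
[ 0.45427925  0.14045779 11.24394591]
```

View pics/t3.png

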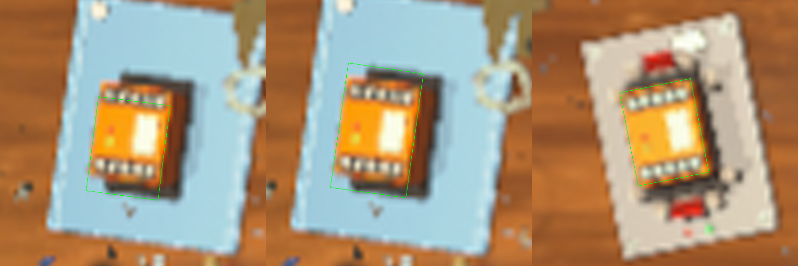

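The third-patch fit sits on the case. The mat fit slipped, but by eye the case centre is at (134,134), about (0.480, 0.312), so the module is centred in the grip. Descending on the blue module.

play_rows(plan=[[0, 0, 1.5, 0, 0, 0], [0, 0, 2, 0, 0, 0], [0, 0, 2, 0, 0, 0], [0, 0, 2, 0, 0, 0], [0, 0, 1.5, 0, 0, 0], [0, 0, 1, 0, 0, 0], [0, 0, 0.7, 0, 0, 0], [0, 0, 0.4, 0, 0, 0], [0, 0, 0, 0, 0, 0], [0, 0, 0, 0, 0, 0], [0, 0, 0, 0, 0, 0]])

```text
clock: 13.37
tool_pos: [0.4063, -0.2267, 0.0532]
orientation: [-180.0, 0.1, 177.1]
force: [0.8, -0.3, 0.1]
opening: 0.0801
gripper_force: 0.0
```

play_rows(grip=3.0, plan=[[0, 0, 0, 0, 0, 0], [0, 0, 0, 0, 0, 0], [0, 0, 0, 0, 0, 0], [0, 0, 0, 0, 0, 0], [0, 0, 0, 0, 0, 0], [0, 0, 0, 0, 0, 0], [0, 0, 0, 0, 0, 0], [0, 0, 0, 0, 0, 0], [0, 0, 0, 0, 0, 0]])

```text
clock: 14.12
tool_pos: [0.4057, -0.228, 0.0531]
orientation: [-179.9, -0.0, 177.1]
force: [-1.7, -11.0, 3.2]
opening: 0.038
gripper_force: 30.0
```

play_rows(plan=[[0, -0.2, 0, 0, 0, 0], [0, 0, 0, 0, 0, 0], [0, 0, 0, 0, 0, 0], [0, 0, 0, 0, 0, 0]])

```text
clock: 14.45
tool_pos: [0.4058, -0.2291, 0.053]
orientation: [-180.0, 0.0, 177.1]
force: [-1.8, -3.1, 5.6]
opening: 0.0379
gripper_force: 30.0
```

play_rows(plan=[[0, 0, -0.5, 0, 0, 0], [0, 0, -1, 0, 0, 0], [0, 0, -1.5, 0, 0, 0], [0, 0, -2, 0, 0, 0], [0, 0, -2, 0, 0, 0], [0, 0, -2, 0, 0, 0], [0, 0, -2, 0, 0, 0], [0, 0, -2, 0, 0, 0], [0, 0, 0, 0, 0, -5], [0, 0, 0, 0, 0, -5], [0, 0, 0, 0, 0, -4.15], [0, 0, 0, 0, 0, 0], [0, 0, 0, 0, 0, 0]])

```text
clock: 15.53
tool_pos: [0.4054, -0.2286, 0.1826]
orientation: [180.0, -0.0, -168.9]
force: [0.1, -0.0, -1.1]
opening: 0.0379
gripper_force: 29.9
```

```bash
python3 to.py .4542 .1393 .12 11.24
```

```text
t 15.53 tool [ 0.4054 -0.2286  0.1826] [ 179.98   -0.   -168.94] F [ 0.1 -0.  -1.1] open 0.0379 gf 29.9
turn z -0.18 then shift cm [-11.96  35.13   6.26] rows 10
```

play_rows(plan=[[-0.7, 2.07, 0, 0, 0, 0], [-0.7, 2.07, 0, 0, 0, 0], [-0.7, 2.07, 0, 0, 0, 0], [-0.7, 2.07, 0, 0, 0, 0], [-0.7, 2.07, 0, 0, 0, 0], [-0.7, 2.07, 0, 0, 0, 0], [-0.7, 2.07, 0, 0, 0, 0], [-0.7, 2.07, 0, 0, 0, 0], [-0.7, 2.07, 0, 0, 0, 0], [-0.7, 2.07, 0, 0, 0, 0], [-0.7, 2.07, 0, 0, 0, 0], [-0.7, 2.07, 0, 0, 0, 0], [-0.7, 2.07, 0, 0, 0, 0], [-0.7, 2.07, 0, 0, 0, 0], [-0.7, 2.07, 0, 0, 0, 0], [-0.7, 2.07, 0, 0, 0, 0], [-0.7, 2.0, 0, 0, 0, 0], [0, 0, 0, 0, 0, 0], [0, 0, 0, 0, 0, 0], [0, 0, 0, 0, 0, 0]])

```text
clock: 17.2
tool_pos: [0.4537, 0.1387, 0.1822]
orientation: [-180.0, -0.1, -168.9]
force: [-0.4, -0.6, -1.0]
opening: 0.0378
gripper_force: 29.9
```

play_rows(plan=[[0, 0, 2, 0, 0, 0], [0, 0, 2, 0, 0, 0], [0, 0, 2, 0, 0, 0], [0, 0, 1.5, 0, 0, 0], [0, 0, 1, 0, 0, 0], [0, 0, 0.5, 0, 0, 0], [0, 0, 0, 0, 0, 0], [0, 0, 0, 0, 0, 0], [0, 0, 0, 0, 0, 0], [0, 0, 0, 0, 0, 0]])

```text
clock: 18.03
tool_pos: [0.4546, 0.1391, 0.0934]
orientation: [180.0, 0.1, -168.8]
force: [0.2, -0.4, -1.1]
opening: 0.0376
gripper_force: 29.9
```

```bash
python3 to.py .4542 .1393 .069 11.24
```

```text
t 18.03 tool [0.4546 0.1391 0.0934] [ 1.7996e+02  8.0000e-02 -1.6882e+02] F [ 0.2 -0.4 -1.1] open 0.0376 gf 29.9
turn z -0.06 then shift cm [0.04 0.03 2.44] rows 1
```

Aligned. Lowering gently.

play_rows(plan=[[0.03, 0, 0.4, 0, 0, 0], [0, 0, 0.4, 0, 0, 0], [0, 0, 0.4, 0, 0, 0], [0, 0, 0.3, 0, 0, 0], [0, 0, 0.3, 0, 0, 0], [0, 0, 0.3, 0, 0, 0], [0, 0, 0.3, 0, 0, 0], [0, 0, 0, 0, 0, 0], [0, 0, 0, 0, 0, 0], [0, 0, 0, 0, 0, 0]])

```text
clock: 18.87
tool_pos: [0.4536, 0.1387, 0.0685]
orientation: [-180.0, -0.0, -168.8]
force: [-2.7, -1.3, 0.5]
opening: 0.0376
gripper_force: 29.9
```

play_rows(plan=[[0, 0, 0.2, 0, 0, 0], [0, 0, 0.2, 0, 0, 0], [0, 0, 0.2, 0, 0, 0], [0, 0, 0.2, 0, 0, 0], [0, 0, 0.2, 0, 0, 0], [0, 0, 0.2, 0, 0, 0], [0, 0, 0.2, 0, 0, 0], [0, 0, 0, 0, 0, 0], [0, 0, 0, 0, 0, 0]])

```text
clock: 19.62
tool_pos: [0.4536, 0.1386, 0.0545]
orientation: [-180.0, -0.0, -168.8]
force: [-2.5, -1.7, 3.7]
opening: 0.0379
gripper_force: 29.9
```

play_rows(plan=[[0, 0, 0.1, 0, 0, 0], [0, 0, 0.1, 0, 0, 0], [0, 0, 0, 0, 0, 0], [0, 0, 0, 0, 0, 0], [0, 0, 0, 0, 0, 0]])

```text
clock: 20.03
tool_pos: [0.4537, 0.1386, 0.0528]
orientation: [-180.0, -0.0, -168.8]
force: [-4.8, -2.2, 7.7]
opening: 0.0378
gripper_force: 30.0
```

play_rows(plan=[[0, 0, -0.2, 0, 0, 0], [0, 0, -0.2, 0, 0, 0], [0, 0, -0.2, 0, 0, 0], [0, 0, 0, 0, 0, 0], [0, 0, 0, 0, 0, 0]])

```text
clock: 20.45
tool_pos: [0.4531, 0.1384, 0.0562]
orientation: [-180.0, -0.1, -168.9]
force: [7.4, 0.2, -28.6]
opening: 0.0376
gripper_force: 30.0
```

Pulling up meets 28 N, so the catches hold it. Easing back and releasing.

play_rows(plan=[[0, 0, 0.2, 0, 0, 0], [0, 0, 0.2, 0, 0, 0], [0, 0, 0, 0, 0, 0]])

```text
clock: 20.7
tool_pos: [0.4533, 0.1384, 0.0544]
orientation: [-180.0, -0.1, -168.8]
force: [-4.3, -1.0, 2.8]
opening: 0.0378
gripper_force: 30.0
```

play_rows(grip=8.0, plan=[[0, 0, 0, 0, 0, 0], [0, 0, 0, 0, 0, 0], [0, 0, 0, 0, 0, 0], [0, 0, 0, 0, 0, 0], [0, 0, 0, 0, 0, 0], [0, 0, 0, 0, 0, 0], [0, 0, -1, 0, 0, 0], [0, 0, -1.5, 0, 0, 0], [0, 0, -2.5, 0, 0, 0], [0, 0, -2.5, 0, 0, 0], [0, 0, -2.5, 0, 0, 0], [0, 0, 0, 0, 0, 0]])

```text
clock: 21.7
tool_pos: [0.4562, 0.1403, 0.1593]
orientation: [179.9, 0.4, -168.7]
force: [-0.2, 0.6, -0.2]
opening: 0.0799
gripper_force: 0.0
```

play_rows(plan=[[0, 3, 0, 0, 0, 0], [0, 4, 0, 0, 0, 0], [0, 4, 0, 0, 0, 0], [0, 4, 0, 0, 0, 0], [0, 3, 0, 0, 0, 0], [0, 0, 0, 0, 0, 0]])

```text
clock: 22.2
tool_pos: [0.4187, 0.3204, 0.1546]
orientation: [179.9, 0.1, -168.6]
force: [0.1, 0.6, -0.2]
opening: 0.0799
gripper_force: 0.0
```

```bash
python3 - <<'E'
from fit import *
s=snapshot("top")
a=rect_patch(s,.468,-.026,.024,.075);b=rect_patch(s,.468,-.026,.050,.075);c=rect_patch(s,.454,.139,.06,.075)
print(spot_point("top","tray")[:2],spot_point("top","blue_module")[:3])
cv2.imwrite("pics/t4.png",cv2.resize(np.hstack([a,b,c]),(798,266))[:,:,::-1])
E
```

```text
[{'position': [0.4656, -0.0239, -0.0017], 'score': 0.71}, {'position': [0.4057, -0.2289, -0.003], 'score': 0.29}] [{'position': [0.3797, -0.3553, -0.0025], 'score': 0.74}, {'position': [0.4555, 0.1361, 0.0171], 'score': 0.67}]
```

View pics/t4.png

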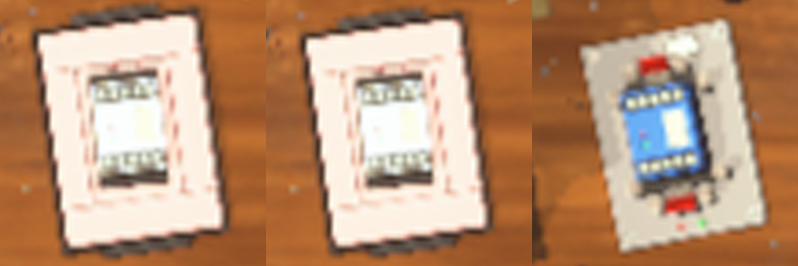

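The tray rim centre is at crop (130,131), about (0.469, -0.026) with 7° yaw. White is near (0.470, -0.0245), and blue is low in the jig behind the red tabs. Next, the white module.

```bash
python3 to.py .470 -.0245 .16 6.5
```

```text
t 22.35 tool [0.4185 0.3153 0.1541] [-1.7997e+02 -4.0000e-02 -1.6876e+02] F [ 0.2 -0.5 -0.5] open 0.0801 gf 0.0
turn z 4.74 then shift cm [ -1.27 -34.35  -0.59] rows 9
```

play_rows(plan=[[0, 0, 0, 0, 0, 4.74], [-0.09, -2.15, 0, 0, 0, 0], [-0.09, -2.15, 0, 0, 0, 0], [-0.09, -2.15, 0, 0, 0, 0], [-0.09, -2.15, 0, 0, 0, 0], [-0.08, -2.15, 0, 0, 0, 0], [-0.08, -2.15, 0, 0, 0, 0], [-0.08, -2.15, 0, 0, 0, 0], [-0.08, -2.15, 0, 0, 0, 0], [-0.08, -2.15, 0, 0, 0, 0], [-0.08, -2.15, 0, 0, 0, 0], [-0.08, -2.15, 0, 0, 0, 0], [-0.08, -2.15, 0, 0, 0, 0], [-0.08, -2.15, 0, 0, 0, 0], [-0.08, -2.15, 0, 0, 0, 0], [-0.08, -2.15, 0, 0, 0, 0], [0, -2.1, 0, 0, 0, 0], [0, 0, 0, 0, 0, 0], [0, 0, 0, 0, 0, 0], [0, 0, 0, 0, 0, 0]])

```text
clock: 24.02
tool_pos: [0.4694, -0.0252, 0.1546]
orientation: [180.0, 0.0, -173.7]
force: [1.0, 0.6, 0.3]
opening: 0.08
gripper_force: 0.0
```

```bash
python3 to.py .470 -.0245 .046 6.5
```

```text
t 24.02 tool [ 0.4694 -0.0252  0.1546] [ 1.7999e+02  1.0000e-02 -1.7365e+02] F [1.  0.6 0.3] open 0.08 gf 0.0
turn z -0.15 then shift cm [-0.07  0.07 10.86] rows 3
```

play_rows(plan=[[-0.06, 0.06, 1.5, 0, 0, 0], [0, 0, 2, 0, 0, 0], [0, 0, 2, 0, 0, 0], [0, 0, 2, 0, 0, 0], [0, 0, 1.5, 0, 0, 0], [0, 0, 1, 0, 0, 0], [0, 0, 0.6, 0, 0, 0], [0, 0, 0.2, 0, 0, 0], [0, 0, 0, 0, 0, 0], [0, 0, 0, 0, 0, 0], [0, 0, 0, 0, 0, 0]])

```text
clock: 24.93
tool_pos: [0.4709, -0.0236, 0.0473]
orientation: [180.0, 0.1, -173.5]
force: [0.5, 0.8, -0.4]
opening: 0.0801
gripper_force: 0.0
```

play_rows(grip=3.0, plan=[[0, 0, 0, 0, 0, 0], [0, 0, 0, 0, 0, 0], [0, 0, 0, 0, 0, 0], [0, 0, 0, 0, 0, 0], [0, 0, 0, 0, 0, 0], [0, 0, 0, 0, 0, 0], [0, 0, 0, 0, 0, 0], [0, 0, 0, 0, 0, 0], [0, 0, 0, 0, 0, 0]])

```text
clock: 25.68
tool_pos: [0.4703, -0.0239, 0.0466]
orientation: [-180.0, -0.0, -173.5]
force: [0.0, -0.7, 0.6]
opening: 0.0377
gripper_force: 30.0
```

play_rows(plan=[[0, 0, -0.5, 0, 0, 0], [0, 0, -1, 0, 0, 0], [0, 0, -1.5, 0, 0, 0], [0, 0, -2, 0, 0, 0], [0, 0, -2, 0, 0, 0], [0, 0, -2, 0, 0, 0], [0, 0, -2, 0, 0, 0], [0, 0, 0, 0, 0, 5], [0, 0, 0, 0, 0, 4.3], [0, 0, 0, 0, 0, 0]])

```text
clock: 26.52
tool_pos: [0.4703, -0.0238, 0.1572]
orientation: [180.0, 0.0, 176.9]
force: [-0.7, -0.5, -1.6]
opening: 0.0376
gripper_force: 30.0
```

```bash
python3 to.py .4058 -.2295 .16 -2.93
```

```text
t 26.52 tool [ 0.4703 -0.0238  0.1572] [1.7996e+02 5.0000e-02 1.7695e+02] F [-0.7 -0.5 -1.6] open 0.0376 gf 30.0
turn z -0.12 then shift cm [  5.39 -20.88  -0.28] rows 6
```

play_rows(plan=[[0.45, -1.74, 0, 0, 0, 0], [0.45, -1.74, 0, 0, 0, 0], [0.45, -1.74, 0, 0, 0, 0], [0.45, -1.74, 0, 0, 0, 0], [0.45, -1.74, 0, 0, 0, 0], [0.45, -1.74, 0, 0, 0, 0], [0.45, -1.74, 0, 0, 0, 0], [0.45, -1.74, 0, 0, 0, 0], [0.45, -1.74, 0, 0, 0, 0], [0.45, -1.74, 0, 0, 0, 0], [0.45, -1.74, 0, 0, 0, 0], [0.45, -1.74, 0, 0, 0, 0], [0, 0, 0, 0, 0, 0], [0, 0, 0, 0, 0, 0], [0, 0, 0, 0, 0, 0]])

```text
clock: 27.77
tool_pos: [0.4059, -0.2296, 0.1564]
orientation: [180.0, -0.0, 177.2]
force: [0.3, 0.6, -1.6]
opening: 0.0375
gripper_force: 30.0
```

```bash
python3 to.py .4058 -.2295 .074 -2.93; python3 - <<'E'
from fit import *
s=snapshot("side");u=proj(s,[[.406,-.2295,.1]])[0].astype(int);print(u)
x0,y0=u[0]-50,u[1]-40;cv2.imwrite("pics/s5.png",cv2.resize(s["frame"][y0:y0+90,x0:x0+120],(800,600),interpolation=cv2.INTER_CUBIC)[:,:,::-1])
E
```

```text
t 27.77 tool [ 0.4059 -0.2296  0.1564] [ 1.7999e+02 -3.0000e-02  1.7720e+02] F [ 0.3  0.6 -1.6] open 0.0375 gf 30.0
turn z 0.13 then shift cm [0.01 0.01 8.24] rows 3
[392 163]
```

View pics/s5.png

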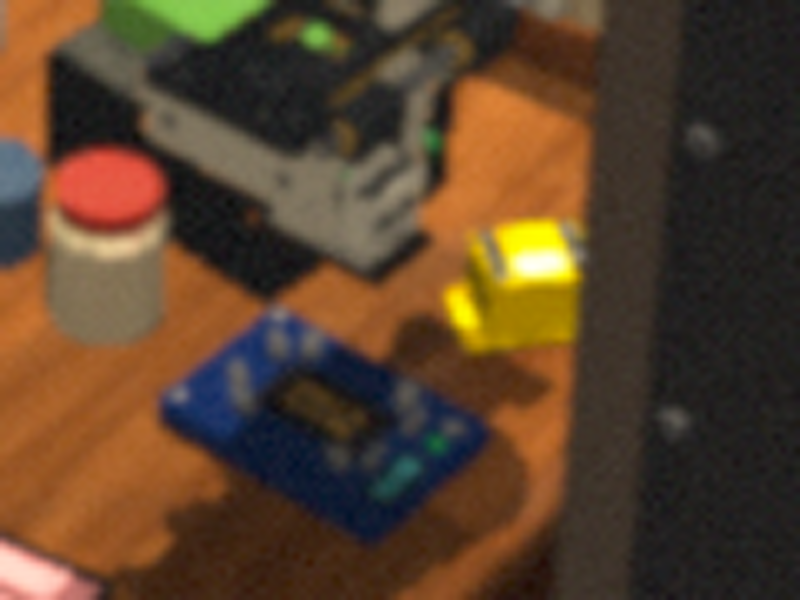

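White is held at crop (380,220), upright over the empty programmer (330,410). Lowering.

play_rows(plan=[[0, 0, 1.5, 0, 0, 0.13], [0, 0, 2, 0, 0, 0], [0, 0, 2, 0, 0, 0], [0, 0, 1.5, 0, 0, 0], [0, 0, 0.7, 0, 0, 0], [0, 0, 0.3, 0, 0, 0], [0, 0, 0, 0, 0, 0], [0, 0, 0, 0, 0, 0]])

```text
clock: 28.48
tool_pos: [0.4067, -0.2296, 0.0772]
orientation: [-180.0, 0.0, 177.1]
force: [0.6, 0.1, -0.5]
opening: 0.0374
gripper_force: 30.0
```

play_rows(plan=[[0, 0, 0.3, 0, 0, 0], [0, 0, 0.3, 0, 0, 0], [0, 0, 0.3, 0, 0, 0], [0, 0, 0.3, 0, 0, 0], [0, 0, 0.2, 0, 0, 0], [0, 0, 0, 0, 0, 0], [0, 0, 0, 0, 0, 0]])

```text
clock: 29.07
tool_pos: [0.4059, -0.2297, 0.0624]
orientation: [-180.0, -0.0, 177.0]
force: [-0.7, -0.3, -1.7]
opening: 0.0374
gripper_force: 30.0
```

play_rows(plan=[[0, 0, 0.2, 0, 0, 0], [0, 0, 0.2, 0, 0, 0], [0, 0, 0.2, 0, 0, 0], [0, 0, 0.1, 0, 0, 0], [0, 0, 0, 0, 0, 0], [0, 0, 0, 0, 0, 0]])

```text
clock: 29.57
tool_pos: [0.406, -0.2297, 0.0555]
orientation: [-180.0, -0.0, 177.0]
force: [0.4, -0.1, -0.2]
opening: 0.0381
gripper_force: 30.0
```

play_rows(plan=[[0, 0, 0.1, 0, 0, 0], [0, 0, 0.1, 0, 0, 0], [0, 0, 0, 0, 0, 0], [0, 0, 0, 0, 0, 0]])

```text
clock: 29.9
tool_pos: [0.4062, -0.2298, 0.0545]
orientation: [-180.0, 0.0, 177.0]
force: [-3.6, 2.7, 12.8]
opening: 0.0377
gripper_force: 30.0
```

Bottomed at z 0.0545, as expected when fully home. Releasing and going for orange.

play_rows(plan=[[0, 0, -0.15, 0, 0, 0], [0, 0, 0, 0, 0, 0]])

```text
clock: 30.07
tool_pos: [0.4063, -0.2297, 0.0554]
orientation: [-180.0, 0.0, 177.0]
force: [-0.4, -0.3, -0.5]
opening: 0.038
gripper_force: 30.0
```

play_rows(grip=8.0, plan=[[0, 0, 0, 0, 0, 0], [0, 0, 0, 0, 0, 0], [0, 0, 0, 0, 0, 0], [0, 0, 0, 0, 0, 0], [0, 0, 0, 0, 0, 0], [0, 0, 0, 0, 0, 0], [0, 0, -1, 0, 0, 0], [0, 0, -1.5, 0, 0, 0], [0, 0, -2.5, 0, 0, 0], [0, 0, -2.5, 0, 0, 0], [0, 0, -2.5, 0, 0, 0], [0, 0, 0, 0, 0, 5.08], [0, 0, 0, 0, 0, 0], [0, 0, 0, 0, 0, 0]])

```text
clock: 31.23
tool_pos: [0.4057, -0.2296, 0.1549]
orientation: [180.0, 0.0, 172.0]
force: [0.2, -0.2, -0.6]
opening: 0.0802
gripper_force: 0.0
```

```bash
python3 to.py .4807 .3117 .154 -8.03
```

```text
t 31.23 tool [ 0.4057 -0.2296  0.1549] [179.98   0.   172.05] F [ 0.2 -0.2 -0.6] open 0.0802 gf 0.0
turn z 0.08 then shift cm [ 0.14 54.65  0.09] rows 14
```

play_rows(plan=[[0, 2.88, 0, 0, 0, 0], [0, 2.88, 0, 0, 0, 0], [0, 2.88, 0, 0, 0, 0], [0, 2.88, 0, 0, 0, 0], [0, 2.88, 0, 0, 0, 0], [0, 2.88, 0, 0, 0, 0], [0, 2.88, 0, 0, 0, 0], [0, 2.88, 0, 0, 0, 0], [0, 2.88, 0, 0, 0, 0], [0, 2.88, 0, 0, 0, 0], [0, 2.88, 0, 0, 0, 0], [0, 2.88, 0, 0, 0, 0], [0, 2.88, 0, 0, 0, 0], [0, 2.88, 0, 0, 0, 0], [0, 2.88, 0, 0, 0, 0], [0, 2.88, 0, 0, 0, 0], [0, 2.88, 0, 0, 0, 0], [0, 2.88, 0, 0, 0, 0], [0, 2.8, 0, 0, 0, 0], [0.1, 0, 0, 0, 0, 0]])

```text
clock: 32.9
tool_pos: [0.4823, 0.3153, 0.1533]
orientation: [-179.9, -0.0, 172.2]
force: [0.3, 0.2, 1.1]
opening: 0.0801
gripper_force: 0.0
```

play_rows(plan=[[0, 0, 1.5, 0, 0, 0], [0, 0, 2, 0, 0, 0], [0, 0, 2, 0, 0, 0], [0, 0, 2, 0, 0, 0], [0, 0, 1.5, 0, 0, 0], [0, 0, 1, 0, 0, 0], [0, 0, 0.7, 0, 0, 0], [0, 0, 0.4, 0, 0, 0], [0, 0, 0.2, 0, 0, 0], [0, 0, 0, 0, 0, 0], [0, 0, 0, 0, 0, 0]])

```text
clock: 33.82
tool_pos: [0.4819, 0.3117, 0.0427]
orientation: [180.0, 0.0, 172.0]
force: [-0.2, -0.4, 1.0]
opening: 0.0798
gripper_force: 0.0
```

```bash
python3 to.py .4807 .3117 .039 -8.03
```

```text
t 33.82 tool [0.4819 0.3117 0.0427] [1.7996e+02 3.0000e-02 1.7196e+02] F [-0.2 -0.4  1. ] open 0.0798 gf 0.0
turn z -0.01 then shift cm [ 0.12 -0.02  0.37] rows 1
```

play_rows(plan=[[0.1, 0, 0.25, 0, 0, 0], [0, 0, 0, 0, 0, 0], [0, 0, 0, 0, 0, 0]])

```text
clock: 34.07
tool_pos: [0.4807, 0.3117, 0.0399]
orientation: [180.0, 0.0, 172.0]
force: [0.6, 0.2, -0.5]
opening: 0.08
gripper_force: 0.0
```

play_rows(grip=3.0, plan=[[0, 0, 0, 0, 0, 0], [0, 0, 0, 0, 0, 0], [0, 0, 0, 0, 0, 0], [0, 0, 0, 0, 0, 0], [0, 0, 0, 0, 0, 0], [0, 0, 0, 0, 0, 0], [0, 0, 0, 0, 0, 0], [0, 0, 0, 0, 0, 0], [0, 0, 0, 0, 0, 0]])

```text
clock: 34.82
tool_pos: [0.4807, 0.3116, 0.0395]
orientation: [-180.0, -0.0, 171.9]
force: [-0.8, -0.8, -1.0]
opening: 0.0377
gripper_force: 30.0
```

play_rows(plan=[[0, 0, -0.5, 0, 0, 0], [0, 0, -1, 0, 0, 0], [0, 0, -1.5, 0, 0, 0], [0, 0, -2, 0, 0, 0], [0, 0, -2, 0, 0, 0], [0, 0, -2, 0, 0, 0], [0, 0, -2, 0, 0, 0], [0, 0, -2, 0, 0, 0], [0, 0, 0, 0, 0, -5], [0, 0, 0, 0, 0, -5], [0, 0, 0, 0, 0, -5], [0, 0, 0, 0, 0, 0], [0, 0, 0, 0, 0, 0]])

```text
clock: 35.9
tool_pos: [0.4806, 0.3116, 0.1703]
orientation: [180.0, 0.0, -173.2]
force: [0.4, -0.5, -0.8]
opening: 0.0376
gripper_force: 30.0
```

```bash
python3 to.py .469 -.0260 .16 7
```

```text
t 35.90 tool [0.4806 0.3116 0.1703] [ 1.7997e+02  3.0000e-02 -1.7321e+02] F [ 0.4 -0.5 -0.8] open 0.0376 gf 30.0
turn z -0.21 then shift cm [  5.27 -33.36   1.03] rows 9
```

```bash
python3 - <<'E'
from fit import *
s=snapshot("top")
a=rect_patch(s,.469,-.026,.020,.075);c=rect_patch(s,.406,-.229,.045,.075)
p,f,im=fitrect(s,.469,-.026,.02,.078,.052,half=.075);draw(im,.469,-.026,p,.078,.052,half=.075);print(np.round(p,4),f)
cv2.imwrite("pics/t6.png",cv2.resize(np.hstack([a,im,c]),(798,266))[:,:,::-1])
E
```

```text
[ 0.4667 -0.0228  7.757 ] -21.050444531245137
```

View pics/t6.png

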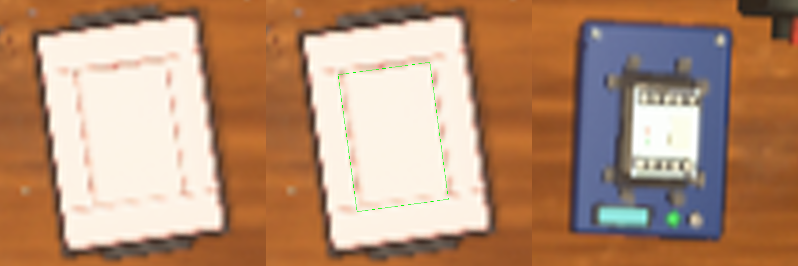

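The empty pocket spans crop (75-187, 60-203), centred near (131,131), so the target is (0.469, -0.026) at 7.5°. White sits squarely between the programmer's posts (662,130).

play_rows(plan=[[0.37, -2.38, 0, 0, 0, 0], [0.37, -2.38, 0, 0, 0, 0], [0.37, -2.38, 0, 0, 0, 0], [0.37, -2.38, 0, 0, 0, 0], [0.37, -2.38, 0, 0, 0, 0], [0.37, -2.38, 0, 0, 0, 0], [0.37, -2.38, 0, 0, 0, 0], [0.37, -2.38, 0, 0, 0, 0], [0.37, -2.38, 0, 0, 0, 0], [0.37, -2.38, 0, 0, 0, 0], [0.37, -2.38, 0, 0, 0, 0], [0.37, -2.38, 0, 0, 0, 0], [0.37, -2.38, 0, 0, 0, 0], [0.37, -2.38, 0, 0, 0, 0], [0, 0, 0, 0, 0, -0.7], [0, 0, 0, 0, 0, 0], [0, 0, 0, 0, 0, 0]])

```text
clock: 37.37
tool_pos: [0.4696, -0.0254, 0.1697]
orientation: [180.0, 0.0, -172.5]
force: [0.0, 0.8, -1.5]
opening: 0.0375
gripper_force: 30.0
```

```bash
python3 to.py .469 -.0262 .06 7.5
```

```text
t 37.37 tool [ 0.4696 -0.0254  0.1697] [ 1.7999e+02  2.0000e-02 -1.7249e+02] F [ 0.   0.8 -1.5] open 0.0375 gf 30.0
turn z 0.01 then shift cm [ 0.07 -0.07 10.97] rows 3
```

play_rows(plan=[[0.06, -0.06, 1.5, 0, 0, 0], [0, 0, 2, 0, 0, 0], [0, 0, 2, 0, 0, 0], [0, 0, 2, 0, 0, 0], [0, 0, 1.5, 0, 0, 0], [0, 0, 1, 0, 0, 0], [0, 0, 0.6, 0, 0, 0], [0, 0, 0.4, 0, 0, 0], [0, 0, 0.4, 0, 0, 0], [0, 0, 0.4, 0, 0, 0], [0, 0, 0.3, 0, 0, 0], [0, 0, 0, 0, 0, 0], [0, 0, 0, 0, 0, 0], [0, 0, 0, 0, 0, 0]])

```text
clock: 38.53
tool_pos: [0.4692, -0.0261, 0.0489]
orientation: [180.0, 0.0, -172.4]
force: [0.4, -0.0, -0.3]
opening: 0.0382
gripper_force: 30.0
```

play_rows(plan=[[0, 0, 0.15, 0, 0, 0], [0, 0, 0.15, 0, 0, 0], [0, 0, 0, 0, 0, 0], [0, 0, 0, 0, 0, 0]])

```text
clock: 38.87
tool_pos: [0.469, -0.0261, 0.0455]
orientation: [180.0, -0.0, -172.4]
force: [0.6, -0.3, -1.2]
opening: 0.0382
gripper_force: 30.0
```

play_rows(grip=6.0, plan=[[0, 0, 0, 0, 0, 0], [0, 0, 0, 0, 0, 0], [0, 0, 0, 0, 0, 0], [0, 0, 0, 0, 0, 0], [0, 0, 0, 0, 0, 0], [0, 0, -1, 0, 0, 0], [0, 0, -1.5, 0, 0, 0], [0, 0, -2.5, 0, 0, 0], [0, 0, -2.5, 0, 0, 0], [0, 0, -2.5, 0, 0, 0], [0, 0, -2.5, 0, 0, 0], [0, 3, 0, 0, 0, 0], [0, 4, 0, 0, 0, 0], [0, 4, 0, 0, 0, 0], [0, 4, 0, 0, 0, 0], [0, 4, 0, 0, 0, 0], [0, 4, 0, 0, 0, 0], [0, 4, 0, 0, 0, 0], [0, 4, 0, 0, 0, 0], [0, 3, 0, 0, 0, 0]])

```text
clock: 40.53
tool_pos: [0.4231, 0.3138, 0.1707]
orientation: [180.0, 0.0, -172.3]
force: [0.9, 0.8, -0.2]
opening: 0.0598
gripper_force: 0.0
```

play_rows(plan=[[0, 0, 0, 0, 0, 0], [0, 0, 0, 0, 0, 0], [0, 0, 0, 0, 0, 0], [0, 0, 0, 0, 0, 0]])

```text
clock: 40.87
tool_pos: [0.4237, 0.3099, 0.1705]
orientation: [-180.0, -0.0, -172.4]
force: [0.3, -0.8, -0.2]
opening: 0.06
gripper_force: 0.0
```

```bash
python3 - <<'E'
from fit import *
s=snapshot("top")
t=[rect_patch(s,x,y,z,.075) for x,y,z in((.454,.139,.06),(.469,-.026,.05),(.406,-.229,.058))]
top=cv2.resize(np.hstack(t),(798,266))
for n in("orange_module","blue_module","white_module","flux_tin","tape_roll"): print(n,[(np.round(d["position"],3).tolist(),round(d["score"],2)) for d in spot_point("top",n)[:2]])
s=snapshot("side");b=cv2.resize(s["frame"][150:265,260:420],(460,330),interpolation=cv2.INTER_CUBIC)
c=np.zeros((330,798,3),np.uint8);c[:,:460]=b
cv2.imwrite("pics/t7.png",np.vstack([top,c])[:,:,::-1])
E
```

```text
orange_module [([0.472, -0.028, 0.009], 0.57), ([0.598, -0.153, -0.002], 0.3)]
blue_module [([0.459, 0.135, 0.02], 0.96), ([0.384, -0.354, 0.001], 0.68)]
white_module [([0.407, -0.229, 0.021], 0.69)]
flux_tin [([0.573, -0.032, -0.003], 0.74)]
tape_roll [([0.596, -0.151, -0.0], 0.72)]
```

View pics/t7.png

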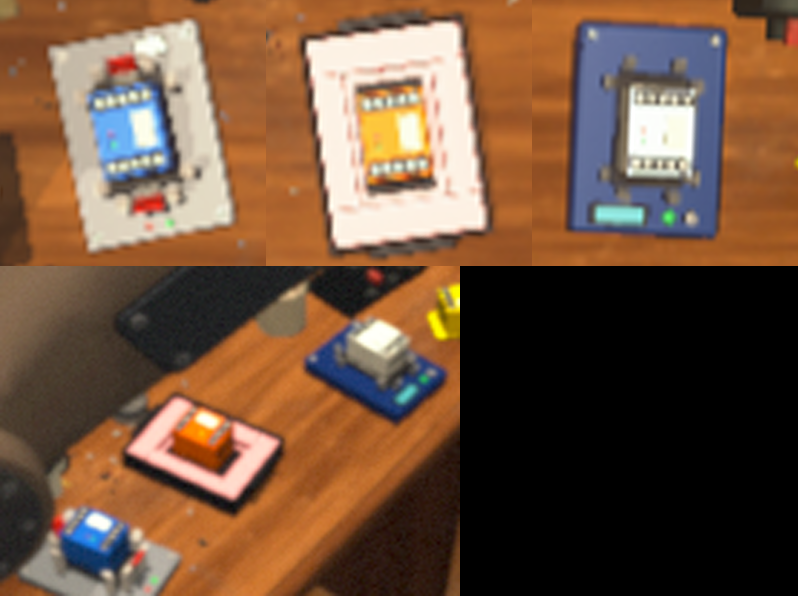

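The final picture shows blue low in the jig (130,130), orange in the tray pocket (395,135) and white in the programmer (660,130). All are upright, the arm is clear, and the bystanders are where they were.

```bash
python3 -c "
from plant import close_job;print(close_job())"
```

```text
the job is handed in; nothing more can be done
None
```

I handed the job in with orange in the tray, blue caught in the test jig and white home in the programmer. All three look upright in the final pictures, the tin and tape roll are where they were, and it took about 41 s of the 136 s. The hand-in call returned no verdict.

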